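Hang the run timer on the stand's hook, display outward

ROBOT

A 7-joint arm with a two-finger parallel gripper is mounted at the origin on the work surface. World frame = base frame: x ahead of the robot, y to its left, z up, the work surface at z = 0. Lengths are in m, angles in rad, forces in N, time in s.
With the tool pointing down it reaches from about 0.4 to 0.875 m from the base axis. Payload 19.3 kg.
Tool frame: the origin (TCP) lies midway between the tips of the shut fingers; the grasp point (between the pads) lies 19 mm behind it; x points along the fingers, y is the direction in which the jaws open and shut, and the axes are right-handed (so a half turn about x gives the same grasp; the last joint's range is limited). The gripper opens to 85 mm and grips with 20 to 120 N. Pads are 22 mm wide; open, the fingers measure 114 mm over their backs; the gripper's body (76 mm by 85 mm) begins 54 mm behind the grasp point. The pads swing forward as they close: fully open they stand 13 mm farther back than shut.
Start: joints at [-1.419, 0.521, -0.036, 1.599, 0.021, 1.021, -0.113], TCP at [0.138, 0.61, 0.231] pointing down, gripper open.
Joint ranges: [-2.91, 2.91], [-0.3, 2.13], [-1.5, 1.42], [0.17, 2.43], [-1.26, 4.41], [0.16, 1.93], [-2.52, 2.52]. Speed limits (rad/s): [1.89, 1.89, 2.39, 2.39, 3.01, 3.01, 3.01].

INTERFACE

Orientations are given as [roll, pitch, yaw] about the fixed x, y, z axes, in that order (R = Rz(yaw) Ry(pitch) Rx(roll)).
In Python, from workcell import bot gives the robot as it stands. The module is installed in compiled form; this text tells all that it offers.
- The arm moves only by the tool servo_tool, never from a script. Its argument "targets" is a list of rows, each an object of numbers: "x", "y", "z": the shift along the tool's x, y, z as a fraction of full scale; "wx", "wy", "wz": the turn, a rotation vector about the tool's x, y, z as a fraction of full scale. A call has 1 to 12 rows; each row is the pose to reach, as a shift and turn from the pose measured when the call began, along the tool's axes at that moment, turning the shorter way round; what a row does not reach only later rows make up. Full scale, the value 1, is 40 cm for a shift and 360 degrees for a turn. A row lasts 1/8 s, in which the tool goes at most 62.5 mm and 10.7 degrees, less where a joint would pass 70% of its speed; a pose out of reach is approached as far as the arm can. A call with a number of a shift or a turn outside -1 to 1 is refused whole. A call with a gripper value outside its range is refused whole. "grip" is the gripper command: -1 is shut, 1 is fully open, values between are in proportion, set as the call begins (left out, the last holds). The fingers move at their own pace and stop on an object; "squeeze" is the grip in N (left out, the last holds). Time passes only in rows, so rows that repeat a pose let the fingers close. It gives the time, the measured TCP pose, the force and the opening at its end, in the units of the state.
- bot.observe(): the state, without advancing time (a new reading comes with each control period).
- bot.grab_frame(name): name is "side" or "top"; returns (picture, depth): 384x512x3 uint8, red, green, blue; 384x512 float32, m along the optical axis (not along the pixel's ray), 0 where there is no reading.
- bot.get_calibration(name): a dict with "intrinsics" (3x3 intrinsics, pixels), "R" (3x3) and "t" (3): a world point X has camera coordinates R X + t. Camera axes: x right, y down, z forward; pixel columns grow to the right and rows downward; lengths in m; the calibration is good to about 2 mm. A picture is of the moment at which its call begins. get_calibration takes no time and is no camera call.
- bot.job_done(): hands the job in, once; it reports no verdict.
Trained networks look in the newest picture that a camera, given by its name, has taken for a name from the list of things; names that differ only in an ending like _2 or _b are one class to them, and where a whole thing is asked for, a point or a joint stands for the part that bears it (a point fixed in the world has none). Each returns a list of dicts, best first, with "confidence" (0 to 1); they miss things now and then, are a little off and sometimes report something else, mostly with a low value. They report only what shows in the picture. A call takes as long as a camera call. They do not tell look-alikes from the thing itself.
- bot.trace(camera, target): "mask" (384x512 bool, what is visible of it) and "pixel" ([column, row] in pixels, amid what is visible of it).
The state is a dict: "clock": time; "qpos": joint angles; "qd": joint speeds; "joint_efforts": joint torques, N m; "position": TCP position; "tool_rot": TCP orientation; "force": force on the tool from outside, world axes, zero at the start; "moment": the same for the moment, N m; "grip_width": finger opening in m.
Only numpy, scipy, OpenCV 4.12 (cv2) and the standard library are available. Lean on these libraries where they do the work, as an engineer would, in place of code of your own. Each camera call takes 0.05 s, during which the arm holds its last target. There are 200 camera calls.

TASK

The gel is about to run: take the bench timer standing on the bench and hang it by the window in its back on the hook of the retort stand, upright, back against the hook's plate and display pointing outward, away from the stand. Nobody measured how high the hook is clamped today, so feel for it gently with the back of the timer, then lower the timer (do not drop it) until it hangs fully home on the hook, and let go. Do not strain the timer or the stand, and leave the other things on the bench where they are.

Things in the scene. Friction and masses are not known exactly. Their poses are not given: they have to be found in the camera images.
- timer_center (a point): Centre of the bench timer: white plastic block 26 mm thick (x), 64 mm wide (y), 74 mm tall (z), 90 to 140 g, standing upright on the bench, z up. x runs from front to back: the front (-x side) has a grey-green display in a blue bezel and three keys (green, grey, red); the flat back (+x) has the hanging window. Hold it across its 64 mm width by the narrow sides: front and back stay free.
- timer_display (a point): Middle of the timer's front face, 13 mm in front (-x) of the timer's centre; same axes.
- timer_window (a point): Middle of the hanging window in the timer's back: 13 mm behind (+x) and 4.75 mm above the centre; same axes. The window is 14 mm wide and 15.5 mm tall, cut in a back wall 3 mm thick; behind it is a pocket 18 mm wide, 9 mm deep, reaching 20 mm above this point. Hung, the window's upper edge (7.75 mm above this point) sits on the hook's arm.
- timer: The same timer; origin under its centre (37 mm below it), same axes.
- stand: Retort stand, cannot move: grey base plate 160 x 100 x 12 mm, 12 mm steel rod, boss head clamped on the rod with a steel hook. Origin on the rod's axis at bench level, z up; the hook points along -x: this is outward. An upright steel plate (36 mm wide) on the boss has its front face at x = -30 mm, so the timer's centre is at x = -43 mm with its back on the plate, up to 2 mm farther out hung.
- rod_top (a point): Top of the stand's rod, 205 mm above the bench; axes as the stand. The hook below it: an arm 8 mm wide (middle at y = 0), 4 mm thick, standing 8.5 mm out from the plate, its end a lip 4 mm thick turned up 7 mm above the arm. Gap between plate and lip 4.5 mm. The plate reaches 12 mm above and 48 mm below the arm's top.
- rod_foot (a point): Rod's axis at the base plate's upper side, 12 mm above the bench; axes as the stand. The top of the hook's arm is anywhere from 163 to 187 mm above the bench: how high the boss is clamped changes daily and is not reported. The lip enters when its whole 11 mm lies within the window's height: in 8.5 mm past first touch, then 7 to 11.5 mm down to home. All is stiff: 1 mm too far is 20 N or more.
- marker: Marker pen lying on the bench, 130 mm long along x, 16 mm thick; origin under its middle. Leave alone.
- pcr_rack: Green and yellow PCR tube rack, 85 x 125 x 47 mm; origin under its centre. Leave alone.
- tube_rack: Orange rack of small tubes, 62 x 200 x 42 mm; origin under its centre. Leave alone.
- pipette: Grey pipette lying on the bench, about 225 mm long along x, 26 mm thick; origin under it. Leave alone.
- reagent_jar: Jar with a blue cap, 68 mm across, 100 mm tall; origin under its centre. Leave alone.
- beaker: Glass beaker, 70 mm across, 85 mm tall; origin under its centre. Leave alone.
- gel_comb: White gel comb lying on the bench, 130 mm long along y, 45 mm deep, 12 mm thick; origin under its bar. Leave alone.
Mind the look-alikes: they are no part of the job. What is meant by the timer is not orange, and is the larger of those in its own colour. Leave any orange look-alike of the stand alone.

How it is judged:
By the outcome, as a careful person would: the job done as asked, in the order asked, and still so for the second after the job is handed in, with the robot touching nothing.
It also fails if it takes over 58 s, if anything falls off the work surface, if the arm or the gripper's body presses on something with over 40 N, if the wrist force passes 120 N, or if a joint passes its speed limit or range.

## Working session

There is one attempt and no reset: what is moved stays moved. The work goes in short steps, Python scripts to look and compute and a tool call to move; the robot and the scene stay as the last step left them, time stands still between calls to the robot, and variables do not carry over. Pictures are saved under pics/ and viewed, on a budget of 10 in all, crops included, one or two more only if the job needs it, and the job is handed in when it is done.

Besides the shell and the picture viewer there is one more tool, called as name(argument=value, ...) on one line, values as JSON. servo_tool: Moves the arm, as the interface text tells. Shift numbers are shares of 40 cm and turn numbers shares of 360 degrees, none past 1 either way. Its arguments: {"type":"object","properties":{"targets":{"type":"array"},"grip":{"type":"number"},"squeeze":{"type":"number"}},"required":["targets"]}

```bash
mkdir -p pics
cat > h.py <<'E'
import numpy as np, cv2
from workcell import bot
def grab(n,fn=None):
    p,d=bot.grab_frame(n)
    if fn: cv2.imwrite('pics/'+fn,p[:,:,::-1])
    return p,d
def world(n,d,mask):
    c=bot.get_calibration(n);K=np.array(c['intrinsics']);R=np.array(c['R']);t=np.array(c['t'])
    v,u=np.nonzero(mask&(d>0));z=d[v,u]
    X=np.stack([(u-K[0,2])/K[0,0]*z,(v-K[1,2])/K[1,1]*z,z],1)
    return (X-t)@R
E
python3 - <<'E'
from h import *
s=bot.observe();print({k:np.round(v,3).tolist() for k,v in s.items()})
ims=[]
for n in ['side','top']:
    p,d=grab(n);ims.append(p)
    for t in ['timer','stand','rod_top']:
        for r in bot.trace(n,t):
            X=world(n,d,r['mask']);
            print(n,t,round(r['confidence'],2),np.round(r['pixel']),len(X),np.round(np.percentile(X,[2,50,98],axis=0),3).tolist() if len(X) else '')
for n,p in zip(['side','top'],ims): cv2.imwrite(f'pics/{n}0.png',cv2.resize(p,(800,600))[:,:,::-1])
E
```

```text
{'clock': 0.0, 'qpos': [-1.419, 0.522, -0.036, 1.6, 0.021, 1.021, -0.113], 'qd': [0.0, -0.0, 0.001, 0.0, -0.0, -0.002, -0.0], 'joint_efforts': [-0.001, -92.711, 1.979, -36.994, 0.018, 0.008, 0.0], 'position': [0.137, 0.609, 0.231], 'tool_rot': [-1.506, 1.57, -1.727], 'force': [-0.486, 0.273, -0.304], 'moment': [0.035, 0.017, -0.013], 'grip_width': 0.085}
side timer 0.94 [206. 272.] 366 [[0.366, -0.271, 0.005], [0.39, -0.258, 0.044], [0.412, -0.238, 0.057]]
side timer 0.79 [266. 235.] 582 [[0.53, -0.183, 0.007], [0.559, -0.18, 0.057], [0.591, -0.157, 0.076]]
side timer 0.73 [234. 255.] 585 [[0.449, -0.25, -0.001], [0.471, -0.233, 0.06], [0.493, -0.157, 0.076]]
side timer 0.61 [287. 201.] 463 [[0.612, -0.079, -0.0], [0.635, -0.018, 0.007], [0.658, 0.047, 0.014]]
side stand 0.82 [235. 162.] 1263 [[0.451, 0.107, 0.006], [0.516, 0.181, 0.014], [0.601, 0.238, 0.2]]
side stand 0.65 [239. 255.] 520 [[0.45, -0.25, 0.003], [0.47, -0.236, 0.061], [0.492, -0.192, 0.076]]
side stand 0.57 [171. 160.] 1252 [[0.23, 0.157, 0.004], [0.298, 0.232, 0.014], [0.382, 0.297, 0.19]]
side rod_top 0.98 [171. 1
[... 198 characters left out ...]
86. 189.] 183 [[0.526, -0.18, 0.019], [0.555, -0.167, 0.072], [0.587, -0.155, 0.08]]
top timer 0.69 [312. 242.] 123 [[0.364, -0.275, -0.004], [0.385, -0.253, 0.051], [0.407, -0.236, 0.062]]
top timer 0.59 [300. 213.] 203 [[0.446, -0.249, -0.002], [0.465, -0.217, 0.072], [0.488, -0.186, 0.08]]
top stand 0.97 [164. 272.] 1502 [[0.227, 0.159, 0.003], [0.303, 0.227, 0.011], [0.379, 0.292, 0.19]]
top stand 0.73 [179. 204.] 1459 [[0.447, 0.111, 0.002], [0.518, 0.177, 0.011], [0.6, 0.237, 0.201]]
top rod_top 0.67 [164. 271.] 1473 [[0.227, 0.161, 0.003], [0.304, 0.227, 0.011], [0.382, 0.287, 0.19]]
top rod_top 0.58 [180. 205.] 1520 [[0.447, 0.109, -0.002], [0.518, 0.178, 0.011], [0.602, 0.246, 0.2]]
```

View pics/side0.png

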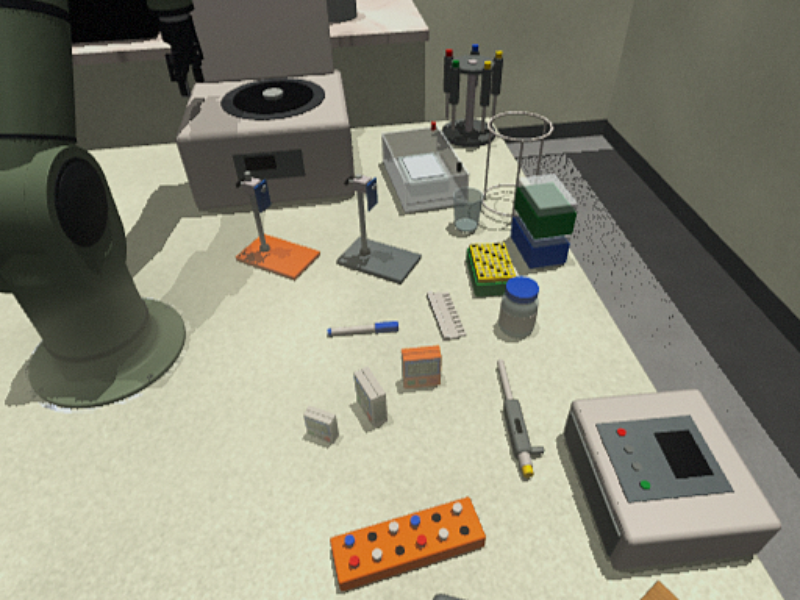

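View pics/top0.png

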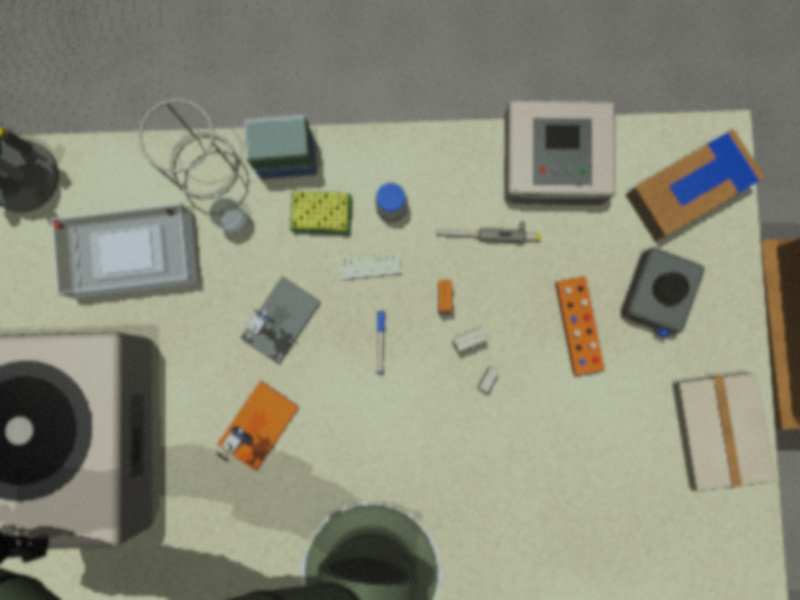

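The grey stand is at side (363,230) and top (280,320). The larger white timer is at side (370,397) and top (470,341). The rest are look-alikes. Next I'll fit the poses and zoom in.

```bash
cat >> h.py <<'E'
def pts(n,box):
    p,d=grab(n); X=world(n,d,np.ones(d.shape,bool)); C=p[d>0]
    m=np.all((X>np.array(box[0]))&(X<np.array(box[1])),axis=1)
    return X[m],C[m],p
def rect(P):
    (c,s,a)=cv2.minAreaRect((P[:,:2]*1000).astype(np.float32)); return np.round(c,1),np.round(s,1),round(a,1)
E
python3 - <<'E'
from h import *
crops=[]
for n in ['side','top']:
    T,C,p=pts(n,[(.43,-.27,.0),(.51,-.15,.1)])
    print(n,'timer top',rect(T[T[:,2]>.068]),len(T[T[:,2]>.068]),'all',rect(T[T[:,2]>.01]),T[:,2].max())
    S,C,_=pts(n,[(.43,.08,.004),(.62,.29,.23)])
    b=S[:,2]<.02; print(' base',rect(S[b&(S[:,2]>.007)]))
    for z in [(.03,.12),(.12,.14),(.14,.16),(.16,.18),(.18,.195),(.195,.22)]:
        m=(S[:,2]>z[0])&(S[:,2]<z[1]); print(z,m.sum(),rect(S[m]) if m.sum()>3 else '', np.median(S[m],axis=0).round(3))
    bl=(C[:,2].astype(int)-C[:,0]>35); print(' blue',bl.sum(),np.percentile(S[bl],[2,50,98],axis=0).round(3).tolist() if bl.sum() else '')
    for c in ([(225,145-35),(235-30,225)] if n=='side' else [(150,175),(275,190)]):
        crops.append(cv2.resize(p[c[1]:c[1]+70,c[0]-15:c[0]+65],(400,300),interpolation=cv2.INTER_CUBIC))
im=np.vstack([np.hstack(crops[:2]),np.hstack(crops[2:])]); cv2.imwrite('pics/crops.png',im[:,:,::-1])
E
```

```text
side timer top (array([ 469.6, -216.3]), array([27.3, 66.4]), 19.9) 248 all (array([ 469.3, -216.8]), array([28.4, 67.1]), 20.1) 0.077683046776404
 base (array([526.7, 180.4]), array([104.8, 162.5]), 53.9)
(0.03, 0.12) 83 (array([499.4, 195.6]), array([12.5, 12.4]), 13.0) [0.498 0.197 0.077]
(0.12, 0.14) 20 (array([496.7, 196.6]), array([ 5.8, 11.9]), 67.1) [0.498 0.197 0.131]
(0.14, 0.16) 60 (array([513.1, 183.7]), array([39.2, 30.7]), 0.7) [0.514 0.19  0.149]
(0.16, 0.18) 50 (array([510.8, 193. ]), array([32.7, 40.3]), 41.3) [0.515 0.185 0.17 ]
(0.18, 0.195) 85 (array([501.5, 194. ]), array([33.4, 64.8]), 60.8) [0.505 0.185 0.189]
(0.195, 0.22) 70 (array([508.3, 187.6]), array([36.7, 42.4]), 67.8) [0.507 0.192 0.2  ]
 blue 10 [[0.514, 0.17, 0.195], [0.519, 0.181, 0.199], [0.531, 0.194, 0.2]]
top timer top (array([ 466.6, -217.2]), array([25.8, 63.7]), 21.3) 144 all (array([ 462.3, -208.2]), array([27.6, 83.8]), 20.5) 0.08356786354080852
 base (array([521.9, 184.4]), array([208.2, 181.1]), 89.7)
(0.03, 0.12) 18 (array([493. , 194.7]), array([ 3.2, 10.2]), 70.9) [0.493 0.194 0.076]
(0.12, 0.14) 3  [0.493 0.194 0.13 ]
(0.14, 0.16) 3  [0.511 0.17  0.154]
(0.16, 0.18) 8 (array([502.8, 181.5]), array([13.1, 27.1]), 41.3) [0.506 0.179 0.177]
(0.18, 0.195) 73 (array([498.3, 194.1]), array([30.8, 65.1]), 54.8) [0.497 0.193 0.19 ]
(0.195, 0.22) 88 (array([497.9, 193.1]), array([34.4, 58.6]), 62.4) [0.502 0.194 0.199]
 blue 6 [[0.511, 0.172, 0.158], [0.515, 0.176, 0.192], [0.523, 0.188, 0.199]]
```

View pics/crops.png

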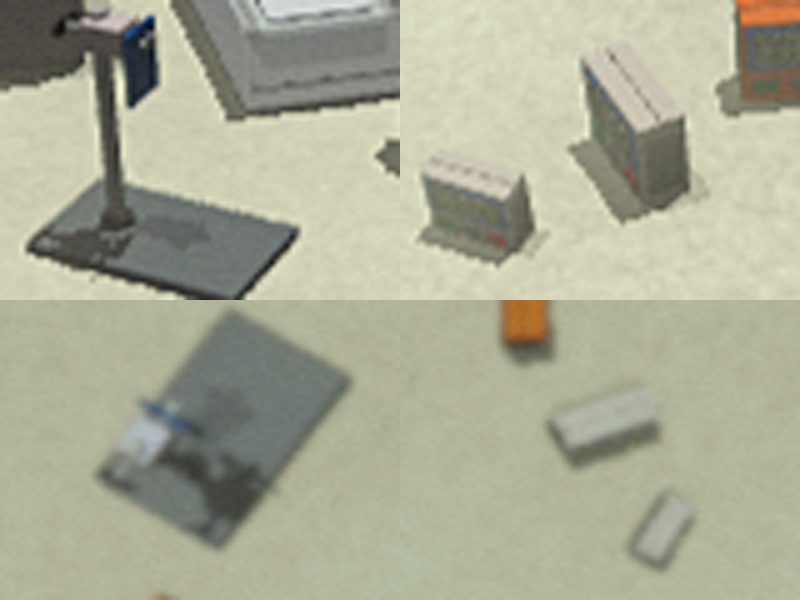

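The timer's display faces -x, so its yaw is about 20°. The stand's hook points along about -36°, with the blue plate on the outward side. I'll refine the stand, and plan the grasp move in the same script.

```bash
cat >> h.py <<'E'
from scipy.spatial.transform import Rotation as Ro
from scipy.optimize import least_squares
def ray(n,u,v):
    c=bot.get_calibration(n);K=np.array(c['intrinsics']);R=np.array(c['R']);t=np.array(c['t'])
    return -R.T@t, np.stack([(u-K[0,2])/K[0,0],(v-K[1,2])/K[1,1],np.ones(len(u))],1)@R
def Rcur(s): return Ro.from_euler('xyz',s['tool_rot'])
def down(yawy): # tool x down, tool y at world angle yawy (deg)
    a=np.radians(yawy);x=np.array([0,0,-1.]);y=np.array([np.cos(a),np.sin(a),0]);return Ro.from_matrix(np.stack([x,y,np.cross(x,y)],1))
def go(p,R):
    s=bot.observe();C=Rcur(s);d=C.inv().apply(np.array(p)-s['position'])/.4;w=(C.inv()*R).as_rotvec()/(2*np.pi)
    return np.round(d,4).tolist(),np.round(w,4).tolist()
E
python3 - <<'E'
from h import *
c=bot.get_calibration('side');cam=-np.array(c['R']).T@np.array(c['t']);print('cam',cam.round(3))
S,C,p=pts('side',[(.43,.08,.004),(.62,.29,.23)])
rod=S[(S[:,2]>.03)&(S[:,2]<.13)&(np.hypot(S[:,0]-.499,S[:,1]-.196)<.02)]
f=lambda q:np.hypot(rod[:,0]-q[0],rod[:,1]-q[1])-.006
r=least_squares(f,[.5,.205],loss='soft_l1',f_scale=.001);print('rod',r.x.round(4))
b=S[(S[:,2]<.017)&(S[:,2]>.009)];print('base',rect(b))
# side edges fit via trimmed rect
for a in np.arange(-40,-31,1.):
    o=np.array([np.cos(np.radians(a)),np.sin(np.radians(a))]);w=b[:,:2]@np.array([-o[1],o[0]]);l=b[:,:2]@o
    print(a,np.ptp(w).round(4),np.ptp(l).round(4),((w.max()+w.min())/2-r.x@np.array([-o[1],o[0]])).round(4))
a=np.radians(-36);o=np.array([np.cos(a),np.sin(a),0])
d0=np.r_[r.x,0]+.03*o
# blue px on plate plane
hsv=cv2.cvtColor(p,cv2.COLOR_RGB2HSV)
v,u=np.nonzero((hsv[...,2]>0));m=(u>225)&(u<250)&(v>105)&(v<140);u,v=u[m],v[m]
col=p[v,u].astype(int);bm=(col[:,2]-col[:,0]>20)
e,D=ray('side',u[bm],v[bm]);k=((d0-e)@o)/(D@o);X=e+D*k[:,None]
lat=(X-d0)@np.array([-o[1],o[0],0]);print('plate lat/z',np.percentile(lat,[1,50,99]).round(4),np.percentile(X[:,2],[1,50,99]).round(4),X[:,2].min(),X[:,2].max())
g=hsv[105:140,228:250];print('\n'.join(' '.join('%4d'%(int(x[2])-int(x[0])) for x in rr) for rr in p[110:136,232:246]))
for y in (110.3,-69.7): print(y,go([.468,-.217,.16],down(y)),go([.468,-.217,.026],down(y)))
E
```

```text
cam [ 0.456 -0.785  0.762]
rod [0.4979 0.2011]
base (array([526.5, 178.7]), array([103.5, 161.3]), 55.6)
-40.0 0.1107 0.165 0.0004
-39.0 0.1092 0.1638 -0.0003
-38.0 0.1078 0.1625 -0.0008
-37.0 0.1064 0.1611 -0.0014
-36.0 0.105 0.1606 -0.0019
-35.0 0.104 0.1611 -0.0022
-34.0 0.1036 0.1616 -0.0022
-33.0 0.1055 0.1628 -0.0025
-32.0 0.1078 0.164 -0.0029
plate lat/z [-0.019   0.0028  0.0159] [0.1424 0.192  0.2009] 0.14036169834011225 0.20097058567207604
 -27  -28  -28  -23  -26  -28  -26  -27  -25  -25  -27  -30  -17  -14
 -27  -27  -28  -25  -28  -29  -28  -27  -28  -27  -30  -28  -19  -12
 -13  -21  -23  -27  -27  -27  -29  -32  -31  -26  -29  -27  -24  -17
  -7  -15  -18  -17  -16  -24  -34   10   13  -25  -26  -28  -28  -17
 -15  -14  -16  -17  -12  -24    6   70   67  -29  -27  -27  -27  -26
 -15  -16  -16  -18  -20   18   66   39   24  -32  -29  -26  -25  -29
 -16  -16  -18  -18   75   71   35   22   28  -32  -26  -25  -24  -28
  -9  -14  -17   78   99   36   23   22    0  -26  -29  -25  -27  -28
  -7  -10   17   99   37   18   22    9   -6  -22  -29  -28  -25  -27
  -6  -11   24   
[... 684 characters left out ...]
 -9  -30  -31   -1   17   14   16   19   16   12  -29  -29  -25  -27
  -8  -29  -32    3   18   12   15   20   14  -16  -26  -28  -27  -26
  -8  -29  -35    0   18   13   18   14  -17  -28  -28  -30  -27  -25
  -2  -32  -34    1   18   13    9  -18  -27  -27  -26  -26  -27  -30
  -2  -29  -32    5   20   10  -18  -29  -28  -28  -26  -27  -27  -28
  -3  -27  -31    0   25  -20  -29  -26  -28  -27  -27  -24  -25  -22
  -2  -23  -28  -21  -15  -30  -27  -25  -24  -26  -28  -27  -26  -26
110.3 ([0.1782, -1.8343, 1.2608], [-0.0917, -0.0, -0.0]) ([0.5132, -1.8343, 1.2608], [-0.0917, -0.0, -0.0])
-69.7 ([0.1782, -1.8343, 1.2608], [0.4083, -0.0, 0.0]) ([0.5132, -1.8343, 1.2608], [0.4083, -0.0, 0.0])
```

Run:
```python
from h import *
print(go([.50,.25,.33],down(0)))
```

```text
([-0.2467, -0.6778, 1.0819], [0.2147, -0.0, -0.0])
```

servo_tool(targets=[{"x": -0.2, "y": -0.1, "z": 0.15, "wx": 0.03}, {"x": -0.25, "y": -0.2, "z": 0.3, "wx": 0.06}, {"x": -0.25, "y": -0.3, "z": 0.45, "wx": 0.09}, {"x": -0.25, "y": -0.4, "z": 0.6, "wx": 0.12}, {"x": -0.25, "y": -0.5, "z": 0.75, "wx": 0.15}, {"x": -0.25, "y": -0.6, "z": 0.9, "wx": 0.18}, {"x": -0.25, "y": -0.68, "z": 1.0, "wx": 0.21}, {"x": -0.25, "y": -0.68, "z": 1.0, "wx": 0.21}], grip=1, squeeze=40)

```text
$.targets[0]: bad value
```

Run:
```python
from h import *
s=bot.observe();print(s['clock'],s['position'],s['qpos'])
print(go([.468,-.217,.16],down(-69.7)))
```

```text
0.65 [0.13750633 0.60968936 0.23132948] [-1.41919154  0.52134889 -0.03631833  1.59948037  0.02119594  1.02110967
 -0.11283296]
([0.1782, -1.8343, 1.2608], [0.4083, -0.0, 0.0])
```

servo_tool(targets=[{"x": -0.2, "y": -0.1, "z": 0.15, "wx": 0.03, "wy": 0, "wz": 0}, {"x": -0.25, "y": -0.2, "z": 0.3, "wx": 0.06, "wy": 0, "wz": 0}, {"x": -0.25, "y": -0.3, "z": 0.45, "wx": 0.09, "wy": 0, "wz": 0}, {"x": -0.25, "y": -0.4, "z": 0.6, "wx": 0.12, "wy": 0, "wz": 0}, {"x": -0.25, "y": -0.5, "z": 0.75, "wx": 0.15, "wy": 0, "wz": 0}, {"x": -0.25, "y": -0.6, "z": 0.9, "wx": 0.18, "wy": 0, "wz": 0}, {"x": -0.25, "y": -0.68, "z": 1.0, "wx": 0.21, "wy": 0, "wz": 0}, {"x": -0.25, "y": -0.68, "z": 1.0, "wx": 0.21, "wy": 0, "wz": 0}], grip=1, squeeze=40)

```text
clock: 1.65
position: [0.4601, 0.2647, 0.3314]
tool_rot: [2.357, 1.57, 0.813]
force: [0.2, 1.2, 0.6]
grip_width: 0.0852
```

Run:
```python
from h import *
s=bot.observe();print(s['clock'],s['position'],s['qpos'])
print(go([.468,-.217,.16],down(-69.7)))
```

```text
1.65 [0.46008927 0.2646965  0.33143945] [-0.95291153  0.28852742  0.41032145  1.7319822  -0.12507589  1.14617654
 -0.4794763 ]
([0.428, -0.0125, 1.2045], [0.1979, -0.0001, -0.0])
```

servo_tool(targets=[{"x": 0, "y": 0, "z": 0.16, "wx": 0.028, "wy": 0, "wz": 0}, {"x": 0, "y": 0, "z": 0.32, "wx": 0.056, "wy": 0, "wz": 0}, {"x": 0.0, "y": 0, "z": 0.48, "wx": 0.084, "wy": 0, "wz": 0}, {"x": 0.05, "y": 0, "z": 0.64, "wx": 0.112, "wy": 0, "wz": 0}, {"x": 0.15, "y": -0.01, "z": 0.8, "wx": 0.14, "wy": 0, "wz": 0}, {"x": 0.25, "y": -0.0125, "z": 0.94, "wx": 0.168, "wy": 0, "wz": 0}, {"x": 0.35, "y": -0.0125, "z": 1.0, "wx": 0.198, "wy": 0, "wz": 0}, {"x": 0.35, "y": -0.0125, "z": 1.0, "wx": 0.198, "wy": 0, "wz": 0}])

```text
clock: 2.65
position: [0.4642, -0.1375, 0.189]
tool_rot: [-0.124, 1.567, -2.918]
force: [-0.3, -0.0, 0.0]
grip_width: 0.0852
```

Run:
```python
from h import *
s=bot.observe();print(s['clock'],s['position'],s['qpos'])
print(go([.468,-.217,.13],down(-69.7)),go([.468,-.217,.026],down(-69.7)))
```

```text
2.65 [ 0.46422093 -0.13752576  0.18904371] [-0.37852934  0.45164609  0.72405755  2.02915405 -0.40832761  0.80978997
 -0.63890242]
([0.1477, 0.1901, 0.0583], [-0.0011, 0.0005, 0.0001]) ([0.4077, 0.1902, 0.0574], [-0.0011, 0.0005, 0.0001])
```

servo_tool(targets=[{"x": 0.05, "y": 0.12, "z": 0.037, "wx": -0.001, "wy": 0.0005, "wz": 0}, {"x": 0.12, "y": 0.19, "z": 0.058, "wx": -0.001, "wy": 0.0005, "wz": 0}, {"x": 0.148, "y": 0.19, "z": 0.058, "wx": -0.001, "wy": 0.0005, "wz": 0}, {"x": 0.148, "y": 0.19, "z": 0.058, "wx": -0.001, "wy": 0.0005, "wz": 0}, {"x": 0.24, "y": 0.19, "z": 0.0575, "wx": -0.001, "wy": 0.0005, "wz": 0}, {"x": 0.33, "y": 0.19, "z": 0.0575, "wx": -0.001, "wy": 0.0005, "wz": 0}, {"x": 0.408, "y": 0.19, "z": 0.0575, "wx": -0.001, "wy": 0.0005, "wz": 0}, {"x": 0.408, "y": 0.19, "z": 0.0575, "wx": -0.001, "wy": 0.0005, "wz": 0}, {"x": 0.408, "y": 0.19, "z": 0.0575, "wx": -0.001, "wy": 0.0005, "wz": 0}])

```text
clock: 3.78
position: [0.469, -0.2167, 0.0275]
tool_rot: [2.812, 1.569, 0.026]
force: [-0.2, -0.8, 0.3]
grip_width: 0.0855
```

Run:
```python
from h import *
s=bot.observe();print(s['clock'],s['position'],s['force'],s['qpos'])
print(go([.468,-.217,.026],down(-69.7)))
p,d=grab('side');q,_=grab('top')
a=cv2.resize(p[200:300,180:313],(400,300),interpolation=3);b=cv2.resize(q[160:260,235:368],(400,300),interpolation=3)
cv2.imwrite('pics/grasp.png',np.hstack([a,b])[:,:,::-1])
```

```text
3.775 [ 0.46895932 -0.21667227  0.0274918 ] [-0.20989611 -0.75518275  0.3089542 ] [-0.00735904  0.73988316  0.45415996  2.03639992 -0.65387675  0.50874239
 -0.28784314]
([0.0037, -0.0001, 0.0025], [0.0001, -0.0002, -0.0001])
```

View pics/grasp.png

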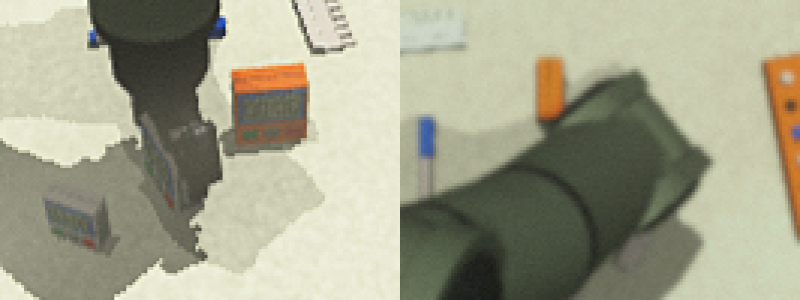

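The open fingers straddle the timer at about (170,165) in the crop. Closing.

servo_tool(targets=[{"x": 0, "y": 0, "z": 0, "wx": 0, "wy": 0, "wz": 0}, {"x": 0, "y": 0, "z": 0, "wx": 0, "wy": 0, "wz": 0}, {"x": 0, "y": 0, "z": 0, "wx": 0, "wy": 0, "wz": 0}, {"x": 0, "y": 0, "z": 0, "wx": 0, "wy": 0, "wz": 0}, {"x": 0, "y": 0, "z": 0, "wx": 0, "wy": 0, "wz": 0}, {"x": 0, "y": 0, "z": 0, "wx": 0, "wy": 0, "wz": 0}], grip=-1, squeeze=40)

```text
clock: 4.62
position: [0.4697, -0.2168, 0.0286]
tool_rot: [2.786, 1.567, -0.001]
force: [-0.4, 2.6, 17.5]
grip_width: 0.0637
```

Run:
```python
from h import *
s=bot.observe();print(s['clock'],s['position'],s['force'],s['grip_width'])
R=Rcur(s).as_matrix();print('tool y angle',np.degrees(np.arctan2(R[1,1],R[0,1])),R[:,0].round(4))
T,C,p=pts('side',[(.43,-.27,.055),(.51,-.15,.082)]);print(rect(T[T[:,2]>.068]))
```

```text
4.625 [ 0.46967982 -0.21680957  0.02855242] [-0.44179952  2.61921976 17.45310285] 0.06371291103774472
tool y angle -69.67073351709374 [ 0.0036 -0.     -1.    ]
(array([ 469.2, -217.6]), array([25.9, 84. ]), 21.2)
```

```bash
cat >> h.py <<'E'
A=np.radians(-35);O=np.array([np.cos(A),np.sin(A),0]);L=np.array([-O[1],O[0],0]);ROD=np.array([.4973,.2002,0])
def at(r,z,lat=0): return ROD+O*r+L*lat+[0,0,z]
E
python3 - <<'E'
from h import *
s=bot.observe();print(at(.11,.25))
print(go(at(.11,.25),down(55)))
E
```

```text
[0.58740672 0.13710659 0.25      ]
([-0.5526, -0.7268, -0.5853], [-0.3463, -0.0001, -0.0007])
```

servo_tool(targets=[{"x": -0.02, "y": 0, "z": 0, "wx": 0, "wy": 0, "wz": 0}, {"x": -0.08, "y": 0, "z": 0, "wx": 0, "wy": 0, "wz": 0}, {"x": -0.2, "y": 0, "z": 0, "wx": 0, "wy": 0, "wz": 0}, {"x": -0.32, "y": -0.05, "z": -0.03, "wx": -0.02, "wy": 0, "wz": 0}, {"x": -0.42, "y": -0.13, "z": -0.1, "wx": -0.05, "wy": 0, "wz": 0}, {"x": -0.5, "y": -0.21, "z": -0.17, "wx": -0.08, "wy": 0, "wz": 0}, {"x": -0.55, "y": -0.3, "z": -0.24, "wx": -0.11, "wy": 0, "wz": 0}, {"x": -0.55, "y": -0.39, "z": -0.31, "wx": -0.14, "wy": 0, "wz": 0}, {"x": -0.55, "y": -0.48, "z": -0.38, "wx": -0.17, "wy": 0, "wz": 0}, {"x": -0.55, "y": -0.57, "z": -0.45, "wx": -0.2, "wy": 0, "wz": 0}, {"x": -0.55, "y": -0.65, "z": -0.52, "wx": -0.23, "wy": 0, "wz": 0}, {"x": -0.55, "y": -0.72, "z": -0.58, "wx": -0.26, "wy": 0, "wz": 0}])

```text
clock: 6.18
position: [0.5865, 0.1353, 0.2495]
tool_rot: [1.12, 1.567, -0.035]
force: [0.0, -0.1, -0.7]
grip_width: 0.0635
```

Run:
```python
from h import *
s=bot.observe();print(s['clock'],s['position'],s['force'],s['grip_width'],s['qpos'])
print(go(at(.11,.24),down(55)))
```

```text
6.175 [0.58654053 0.13529868 0.24948546] [ 0.02238429 -0.12776409 -0.6734832 ] 0.06352723231514229 [-0.52483452  0.47882948  0.28673155  1.65869336 -0.15192145  1.02228815
  0.22644356]
([0.0237, 0.0037, -0.0033], [-0.0865, 0.0004, -0.0005])
```

servo_tool(targets=[{"x": 0.05, "y": 0.002, "z": -0.002, "wx": -0.028, "wy": 0, "wz": 0}, {"x": 0.1, "y": 0.0037, "z": -0.0033, "wx": -0.056, "wy": 0, "wz": 0}, {"x": 0.15, "y": 0.0037, "z": -0.0033, "wx": -0.0865, "wy": 0.0004, "wz": -0.0005}, {"x": 0.185, "y": 0.0037, "z": -0.0033, "wx": -0.0865, "wy": 0.0004, "wz": -0.0005}, {"x": 0.185, "y": 0.0037, "z": -0.0033, "wx": -0.0865, "wy": 0.0004, "wz": -0.0005}, {"x": 0.185, "y": 0.0037, "z": -0.0033, "wx": -0.0865, "wy": 0.0004, "wz": -0.0005}])

```text
clock: 6.92
position: [0.5879, 0.1371, 0.1762]
tool_rot: [0.27, 1.57, -0.343]
force: [0.1, -0.1, -0.4]
grip_width: 0.0635
```

Run:
```python
from h import *
s=bot.observe();print(s['clock'],s['position'],s['force'],s['grip_width'])
R=Rcur(s).as_matrix();print('tool y angle',np.degrees(np.arctan2(R[1,1],R[0,1])),R[:,0].round(4))
print('tcp r,lat',(s['position']-ROD)@O,(s['position']-ROD)@L)
p,d=grab('side');q,_=grab('top')
X=world('side',d,np.ones(d.shape,bool));C=p[d>0].astype(int)
r=(X-ROD)@O;l=(X-ROD)@L
m=(abs(r-.11)<.03)&(abs(l)<.06)&(X[:,2]>.13)&(X[:,2]<.23)&(C.min(1)>80)
Y=np.stack([r,l,X[:,2]],1)[m];print(m.sum(),np.percentile(Y,[1,5,50,95,99],axis=0).round(4))
print(rect(Y))
for n,im,(x,y) in (('s',p,(200,85)),('t',q,(130,150))): pass
a=cv2.resize(p[85:185,190:323],(400,300),interpolation=3);b=cv2.resize(q[150:250,110:243],(400,300),interpolation=3)
cv2.imwrite('pics/pre.png',np.hstack([a,b])[:,:,::-1])
```

```text
6.925 [0.58793348 0.13713858 0.17620456] [ 0.14679861 -0.13487635 -0.44275758] 0.06346248876803932
tool y angle 54.83691195105628 [ 8.e-04 -3.e-04 -1.e+00]
tcp r,lat 0.11041314447617917 0.0003283317336526439
7 [[ 0.0972 -0.0405  0.1482]
 [ 0.0973 -0.0376  0.1485]
 [ 0.102  -0.028   0.1562]
 [ 0.11    0.0173  0.2244]
 [ 0.1109  0.0247  0.2251]]
(array([102. ,  -7.5]), array([13.6, 67. ]), 6.1)
```

View pics/pre.png

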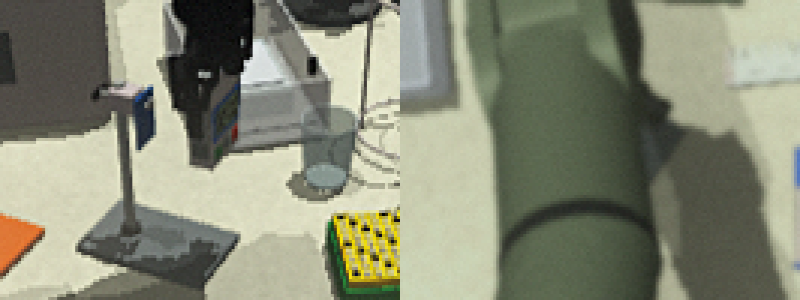

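The timer is held upright, display outward, at crop (215,125), facing the plate at (145,115). Next: the in-grasp offset.

Run:
```python
from h import *
p,d=grab('side')
X=world('side',d,np.ones(d.shape,bool));C=p[d>0].astype(int)
r=(X-ROD)@O;l=(X-ROD)@L
m=(abs(r-.11)<.03)&(abs(l)<.06)&(X[:,2]>.12)&(X[:,2]<.175)
Y=np.stack([r,l,X[:,2]],1)[m];print(m.sum(),Y.min(0).round(4),Y.max(0).round(4),np.percentile(Y,[3,50,97],axis=0).round(4).tolist())
side=Y[Y[:,1]<-.027];print('side',len(side),np.median(side[:,1]),np.percentile(side[:,0],[3,97]))
fr=Y[(Y[:,1]>-.025)];print('front',len(fr),np.median(fr[:,0]),np.percentile(fr[:,1],[1,99]))
A_=np.c_[fr[:,1],np.ones(len(fr))];print('front slope deg',np.degrees(np.arctan(np.linalg.lstsq(A_,fr[:,0],rcond=None)[0][0])))
# pixel-based bottom of front edge: project expected lower corners
c=bot.get_calibration('side');K=np.array(c['intrinsics']);R=np.array(c['R']);t=np.array(c['t'])
s=bot.observe();tc=s['position']+[0,0,.0084]
for dr,dl in ((.013,-.032),(.013,.032),(-.013,-.032)):
    x=K@(R@(tc+O*dr+L*dl-[0,0,.037])+t);print('corner px',(x[:2]/x[2]).round(1))
# arm/lip: same for plate corners with arm .187
for z in (.139,.199):
  for dl in (-.018,.018):
    x=K@(R@(at(.03,z,dl))+t);print('plate',z,dl,(x[:2]/x[2]).round(1))
a=cv2.resize(p[95:150,220:293],(800,600),interpolation=0);cv2.imwrite('pics/z.png',a[:,:,::-1])
```

```text
111 [ 0.0972 -0.034   0.1493] [0.125  0.0272 0.1748] [[0.0987, -0.0321, 0.1514], [0.121, -0.0268, 0.1637], [0.1236, 0.0254, 0.1745]]
side 54 -0.0296768585775889 [0.09790067 0.12191866]
front 53 0.12245600395512608 [-0.02330025  0.02708983]
front slope deg -0.18657298942148975
corner px [260.2 142. ]
corner px [269.3 131.5]
corner px [252.5 140. ]
plate 0.139 -0.018 [235.6 134.9]
plate 0.139 0.018 [241.1 129.3]
plate 0.199 -0.018 [234.4 118.2]
plate 0.199 0.018 [240.1 112.7]
```

View pics/z.png

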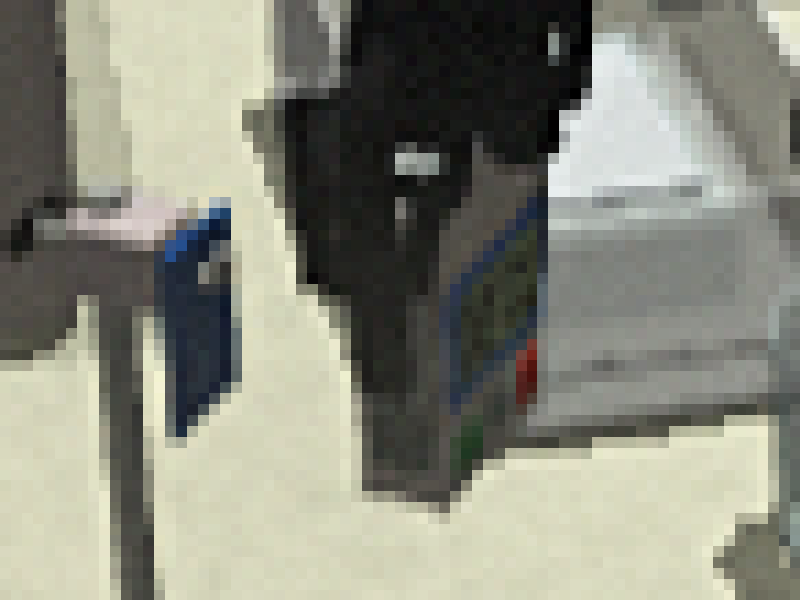

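The predicted timer and plate corners match the image to within about 0.5 px, so the hook arm's top is near 0.186. Approaching to 6 mm short of the lip.

servo_tool(targets=[{"x": 0.002, "y": -0.0008, "z": -0.03, "wx": -0.0004, "wy": 0, "wz": 0}, {"x": 0.004, "y": -0.0008, "z": -0.06, "wx": -0.0004, "wy": 0, "wz": 0}, {"x": 0.0045, "y": -0.0008, "z": -0.09, "wx": -0.0004, "wy": 0, "wz": 0}, {"x": 0.0045, "y": -0.0008, "z": -0.115, "wx": -0.0004, "wy": 0, "wz": 0}, {"x": 0.0045, "y": -0.0008, "z": -0.13, "wx": -0.0004, "wy": 0, "wz": 0}, {"x": 0.0045, "y": -0.0008, "z": -0.13, "wx": -0.0004, "wy": 0, "wz": 0}, {"x": 0.0045, "y": -0.0008, "z": -0.13, "wx": -0.0004, "wy": 0, "wz": 0}])

```text
clock: 7.95
position: [0.5454, 0.1666, 0.1743]
tool_rot: [0.451, 1.57, -0.159]
force: [0.3, 0.4, -0.1]
grip_width: 0.0635
```

```bash
cat > st.py <<'E'
from h import *
s=bot.observe();R=Rcur(s).as_matrix();P=s['position']-ROD
print('t',round(s['clock'],2),'r %.4f lat %.4f z %.4f'%(P@O,P@L,P[2]),'F out %.1f lat %.1f z %.1f'%(s['force']@O,s['force']@L,s['force'][2]),'yang %.2f'%np.degrees(np.arctan2(R[1,1],R[0,1])),'tilt',R[:2,0].round(4),s['moment'].round(2),round(s['grip_width'],4))
E
python3 st.py
```

```text
t 7.95 r 0.0587 lat 0.0001 z 0.1743 F out 0.0 lat 0.5 z -0.1 yang 55.05 tilt [ 0.0011 -0.0002] [-0.03 -0.01 -0.01] 0.0635
```

servo_tool(targets=[{"x": 0, "y": 0, "z": -0.005, "wx": 0, "wy": 0, "wz": 0}, {"x": 0, "y": 0, "z": -0.01, "wx": 0, "wy": 0, "wz": 0}, {"x": 0, "y": 0, "z": -0.01, "wx": 0, "wy": 0, "wz": 0}])

```text
clock: 8.32
position: [0.5421, 0.169, 0.1743]
tool_rot: [0.479, 1.57, -0.131]
force: [-0.3, 0.3, -0.8]
grip_width: 0.0635
```

servo_tool(targets=[{"x": 0, "y": 0, "z": -0.003, "wx": 0, "wy": 0, "wz": 0}, {"x": 0, "y": 0, "z": -0.003, "wx": 0, "wy": 0, "wz": 0}])

```text
clock: 8.57
position: [0.541, 0.1698, 0.1743]
tool_rot: [0.492, 1.57, -0.118]
force: [0.3, 0.4, -0.6]
grip_width: 0.0637
```

```bash
python3 st.py
```

```text
t 8.57 r 0.0533 lat 0.0001 z 0.1743 F out -0.0 lat 0.5 z -0.6 yang 55.07 tilt [ 0.001  -0.0001] [ 0.02 -0.    0.04] 0.0637
```

servo_tool(targets=[{"x": 0, "y": 0, "z": -0.003, "wx": 0, "wy": 0, "wz": 0}, {"x": 0, "y": 0, "z": -0.003, "wx": 0, "wy": 0, "wz": 0}])

```text
clock: 8.82
position: [0.54, 0.1705, 0.1743]
tool_rot: [0.517, 1.57, -0.092]
force: [0.9, 0.5, -1.0]
grip_width: 0.0636
```

servo_tool(targets=[{"x": 0, "y": 0, "z": -0.002, "wx": 0, "wy": 0, "wz": 0}, {"x": 0, "y": 0, "z": -0.002, "wx": 0, "wy": 0, "wz": 0}])

```text
clock: 9.07
position: [0.5393, 0.171, 0.1743]
tool_rot: [0.509, 1.57, -0.1]
force: [0.8, 1.1, -0.8]
grip_width: 0.0637
```

servo_tool(targets=[{"x": 0, "y": 0, "z": -0.0025, "wx": 0, "wy": 0, "wz": 0}, {"x": 0, "y": 0, "z": -0.0025, "wx": 0, "wy": 0, "wz": 0}])

```text
clock: 9.32
position: [0.5384, 0.1717, 0.1743]
tool_rot: [0.565, 1.57, -0.044]
force: [0.2, 0.1, -1.7]
grip_width: 0.0641
```

```bash
python3 st.py
```

```text
t 9.32 r 0.0500 lat 0.0002 z 0.1743 F out 0.1 lat 0.2 z -1.7 yang 55.08 tilt [ 0.001 -0.   ] [-0.02 -0.02  0.01] 0.0641
```

servo_tool(targets=[{"x": 0, "y": 0, "z": -0.0025, "wx": 0, "wy": 0, "wz": 0}, {"x": 0, "y": 0, "z": -0.0025, "wx": 0, "wy": 0, "wz": 0}])

```text
clock: 9.57
position: [0.5375, 0.1723, 0.1743]
tool_rot: [0.582, 1.57, -0.028]
force: [0.3, 0.4, -0.8]
grip_width: 0.0632
```

servo_tool(targets=[{"x": 0, "y": 0, "z": -0.0025, "wx": 0, "wy": 0, "wz": 0}, {"x": 0, "y": 0, "z": -0.0025, "wx": 0, "wy": 0, "wz": 0}])

```text
clock: 9.82
position: [0.5366, 0.173, 0.1743]
tool_rot: [0.626, 1.57, 0.017]
force: [-0.8, 0.1, -1.4]
grip_width: 0.0636
```

servo_tool(targets=[{"x": 0, "y": 0, "z": -0.0025, "wx": 0, "wy": 0, "wz": 0}, {"x": 0, "y": 0, "z": -0.0025, "wx": 0, "wy": 0, "wz": 0}])

```text
clock: 10.07
position: [0.5357, 0.1736, 0.1743]
tool_rot: [0.618, 1.57, 0.009]
force: [0.3, 0.3, -1.4]
grip_width: 0.0637
```

servo_tool(targets=[{"x": 0, "y": 0, "z": -0.0025, "wx": 0, "wy": 0, "wz": 0}, {"x": 0, "y": 0, "z": -0.0025, "wx": 0, "wy": 0, "wz": 0}])

```text
clock: 10.32
position: [0.5348, 0.1742, 0.1743]
tool_rot: [0.606, 1.57, -0.003]
force: [-0.3, -0.1, -0.5]
grip_width: 0.0633
```

```bash
python3 st.py
```

```text
t 10.32 r 0.0456 lat 0.0002 z 0.1743 F out -0.1 lat -0.2 z -0.5 yang 55.11 tilt [ 0.0008 -0.    ] [ 0.01 -0.01 -0.04] 0.0633
```

servo_tool(targets=[{"x": 0, "y": 0, "z": -0.002, "wx": 0, "wy": 0, "wz": 0}, {"x": 0, "y": 0, "z": -0.002, "wx": 0, "wy": 0, "wz": 0}])

```text
clock: 10.58
position: [0.5342, 0.1747, 0.1744]
tool_rot: [0.623, 1.57, 0.014]
force: [-0.2, 0.1, -0.6]
grip_width: 0.0637
```

servo_tool(targets=[{"x": 0, "y": 0, "z": -0.002, "wx": 0, "wy": 0, "wz": 0}, {"x": 0, "y": 0, "z": -0.002, "wx": 0, "wy": 0, "wz": 0}])

```text
clock: 10.82
position: [0.5341, 0.1747, 0.1744]
tool_rot: [0.468, 1.569, -0.141]
force: [5.5, -1.0, -3.8]
grip_width: 0.0638
```

```bash
python3 st.py
```

```text
t 10.82 r 0.0448 lat 0.0003 z 0.1744 F out 5.1 lat 2.3 z -3.8 yang 55.08 tilt [ 0.002  -0.0003] [-0.58 -1.08 -0.08] 0.0638
```

Contact was about 6.6 mm past the nominal lip touch, which fits the plate if the lip is in the window. I'll back off 0.5 mm and lower; an upward stop 7–11.5 mm down will confirm it.

servo_tool(targets=[{"x": 0, "y": 0, "z": 0.0014, "wx": 0, "wy": 0, "wz": 0}, {"x": 0.003, "y": 0, "z": 0.0014, "wx": 0, "wy": 0, "wz": 0}, {"x": 0.006, "y": 0, "z": 0.0014, "wx": 0, "wy": 0, "wz": 0}, {"x": 0.006, "y": 0, "z": 0.0014, "wx": 0, "wy": 0, "wz": 0}])

```text
clock: 11.32
position: [0.5345, 0.1744, 0.1719]
tool_rot: [0.42, 1.569, -0.189]
force: [0.1, 0.2, -0.9]
grip_width: 0.0633
```

```bash
python3 st.py
```

```text
t 11.32 r 0.0452 lat 0.0002 z 0.1719 F out 0.0 lat 0.2 z -0.9 yang 55.08 tilt [ 0.0018 -0.0003] [ 0.01 -0.   -0.02] 0.0633
```

servo_tool(targets=[{"x": 0.003, "y": 0, "z": 0, "wx": 0, "wy": -0.0002, "wz": 0}, {"x": 0.006, "y": 0, "z": 0, "wx": 0, "wy": -0.0002, "wz": 0}, {"x": 0.006, "y": 0, "z": 0, "wx": 0, "wy": -0.0002, "wz": 0}])

```text
clock: 11.7
position: [0.5344, 0.1744, 0.1693]
tool_rot: [0.19, 1.568, -0.419]
force: [0.2, 0.0, -0.7]
grip_width: 0.0631
```

servo_tool(targets=[{"x": 0.003, "y": 0, "z": 0, "wx": 0, "wy": 0.0003, "wz": 0}, {"x": 0.003, "y": 0, "z": 0, "wx": 0, "wy": 0.0003, "wz": 0}])

```text
clock: 11.95
position: [0.5344, 0.1744, 0.1681]
tool_rot: [0.556, 1.57, -0.053]
force: [0.7, -0.2, -1.5]
grip_width: 0.0637
```

```bash
python3 st.py
```

```text
t 11.95 r 0.0452 lat 0.0001 z 0.1681 F out 0.6 lat 0.2 z -1.5 yang 55.07 tilt [ 0.0009 -0.    ] [ 0.01  0.05 -0.04] 0.0637
```

Lowered 6.3 mm so far. Now in fine steps.

servo_tool(targets=[{"x": 0.002, "y": 0, "z": 0, "wx": 0, "wy": 0, "wz": 0}, {"x": 0.002, "y": 0, "z": 0, "wx": 0, "wy": 0, "wz": 0}])

```text
clock: 12.2
position: [0.5344, 0.1744, 0.1672]
tool_rot: [0.477, 1.57, -0.132]
force: [-0.4, -0.3, -1.9]
grip_width: 0.064
```

servo_tool(targets=[{"x": 0.002, "y": 0, "z": 0, "wx": 0, "wy": 0, "wz": 0}, {"x": 0.002, "y": 0, "z": 0, "wx": 0, "wy": 0, "wz": 0}])

```text
clock: 12.45
position: [0.5344, 0.1744, 0.1664]
tool_rot: [0.454, 1.57, -0.156]
force: [0.7, 0.5, -0.3]
grip_width: 0.0639
```

servo_tool(targets=[{"x": 0.002, "y": 0, "z": 0, "wx": 0, "wy": 0, "wz": 0}, {"x": 0.002, "y": 0, "z": 0, "wx": 0, "wy": 0, "wz": 0}])

```text
clock: 12.7
position: [0.5343, 0.1743, 0.1655]
tool_rot: [0.373, 1.57, -0.237]
force: [-0.1, 0.4, -0.7]
grip_width: 0.0637
```

servo_tool(targets=[{"x": 0.0018, "y": 0, "z": 0, "wx": 0, "wy": 0, "wz": 0}, {"x": 0.0018, "y": 0, "z": 0, "wx": 0, "wy": 0, "wz": 0}])

```text
clock: 12.95
position: [0.5344, 0.1744, 0.1651]
tool_rot: [0.664, 1.57, 0.054]
force: [-2.4, -1.1, 6.5]
grip_width: 0.0633
```

Upward stop after 9.3 mm, exactly the predicted home position (z 0.1651). Releasing.

servo_tool(targets=[{"x": 0, "y": 0, "z": 0, "wx": 0, "wy": 0, "wz": 0}, {"x": 0, "y": 0, "z": 0, "wx": 0, "wy": 0, "wz": 0}, {"x": 0, "y": 0, "z": 0, "wx": 0, "wy": 0, "wz": 0}, {"x": 0, "y": 0, "z": 0, "wx": 0, "wy": 0, "wz": 0}, {"x": 0, "y": 0, "z": 0, "wx": 0, "wy": 0, "wz": 0}], grip=1)

```text
clock: 13.58
position: [0.5344, 0.1744, 0.1651]
tool_rot: [0.611, 1.57, 0.001]
force: [0.1, 0.0, 0.5]
grip_width: 0.0855
```

```bash
python3 st.py
python3 - <<'E'
from h import *
p,d=grab('side');cv2.imwrite('pics/rel.png',cv2.resize(p[80:170,190:310],(800,600),interpolation=0)[:,:,::-1])
E
```

```text
t 13.57 r 0.0452 lat 0.0001 z 0.1651 F out 0.1 lat 0.1 z 0.5 yang 55.07 tilt [0.001 0.   ] [-0.02  0.01  0.03] 0.0855
```

View pics/rel.png

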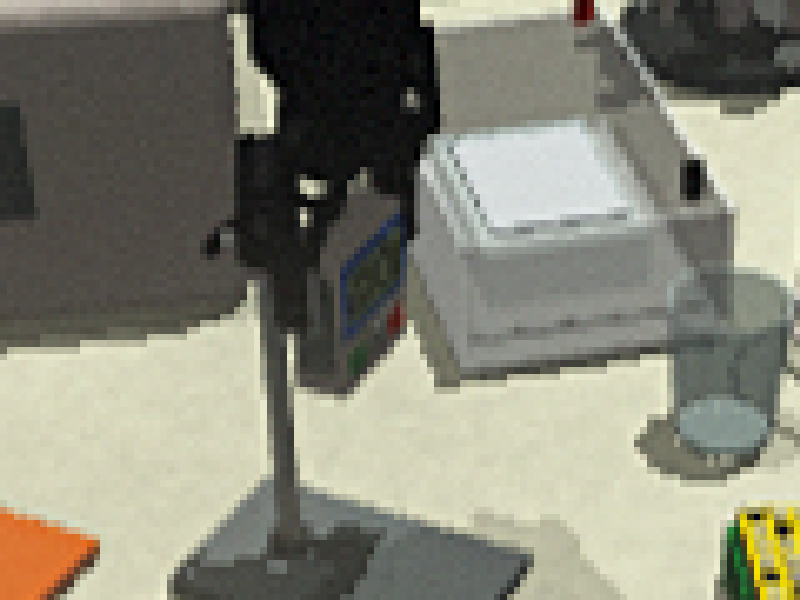

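The open gripper shows zero force and the timer hangs upright at crop (345,290), display outward. Retracting straight up.

servo_tool(targets=[{"x": -0.03, "y": 0, "z": 0, "wx": 0, "wy": 0, "wz": 0}, {"x": -0.08, "y": 0, "z": 0, "wx": 0, "wy": 0, "wz": 0}, {"x": -0.15, "y": 0, "z": 0, "wx": 0, "wy": 0, "wz": 0}, {"x": -0.25, "y": 0, "z": 0, "wx": 0, "wy": 0, "wz": 0}, {"x": -0.3, "y": 0, "z": 0.0, "wx": 0, "wy": 0, "wz": 0}, {"x": -0.35, "y": 0, "z": 0.0, "wx": 0, "wy": 0, "wz": 0}, {"x": -0.35, "y": 0, "z": 0.0, "wx": 0, "wy": 0, "wz": 0}])

```text
clock: 14.5
position: [0.5348, 0.1745, 0.3071]
tool_rot: [0.955, 1.567, 0.345]
force: [0.3, -0.5, -0.7]
grip_width: 0.0855
```

```bash
python3 st.py
python3 - <<'E'
from h import *
p,d=grab('side');cv2.imwrite('pics/end.png',cv2.resize(p[80:170,190:310],(800,600),interpolation=0)[:,:,::-1])
c=bot.get_calibration('side');K=np.array(c['intrinsics']);R=np.array(c['R']);t=np.array(c['t'])
tc=at(.0452,.1651+.0084)
for dr,dl,dz in ((.013,-.032,-.037),(-.013,-.032,-.037),(.013,-.032,.037),(.013,.032,.037)):
    x=K@(R@(tc+O*dr+L*dl+[0,0,dz])+t);x=x[:2]/x[2];print('crop px',((x-[190,80])*6.667).round())
E
```

```text
t 14.5 r 0.0455 lat 0.0005 z 0.3071 F out 0.6 lat -0.2 z -0.7 yang 55.07 tilt [0.0036 0.0013] [-0.03 -0.    0.03] 0.0855
crop px [342. 400.]
crop px [294. 387.]
crop px [334. 261.]
crop px [401. 195.]
```

View pics/end.png

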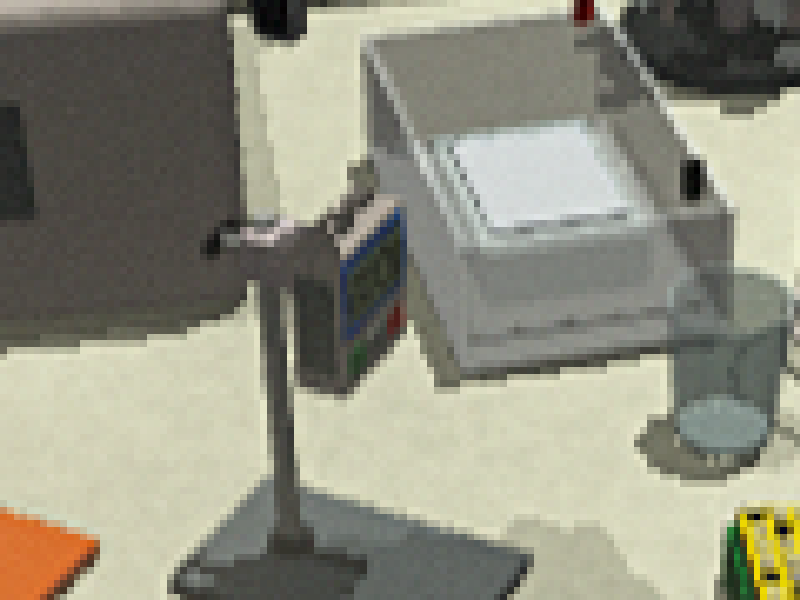

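The timer hangs upright at crop (350,290) with its corners at the predicted home position. The gripper is clear above it.

```bash
python3 -c "
from h import *
print(bot.job_done())"
```

```text
the job is handed in; nothing more can be done
None
```

The bench timer is hanging on the grey retort stand's hook, upright with the display facing outward. I handed the job in at about 14.5 s of robot time.

- **Grasp:** I held the larger white timer by its narrow sides with a 40 N grip.
- **Feeling for the hook:** The camera put the hook's arm about 186 mm above the bench. At that height the hook went into the window on the first try. The back then met the plate at about 6 N.
- **Lowering:** I lowered it in small steps. After 9.3 mm the timer came to rest with about 6.5 N upward, exactly at the predicted home height.
- **Release:** I opened the gripper and retracted straight up.

**Last checks:** After opening, the force on the gripper was close to zero. The final picture shows the timer hanging within about 1 pixel (roughly 4 mm) of the predicted home position, with the gripper well clear.

**Disagreement:** The back touched the plate about 1.8 mm farther out than my stand estimate, which is within camera error. I never felt the hook's lip as a separate touch, because the lip went straight into the window.

The other things on the bench were not touched, though I didn't measure their positions again at the end.

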